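Put the cheese away and snap its box shut

ROBOT

A 6-joint arm with a two-finger parallel gripper is mounted at the origin on a cart in front of the work surface, level with it; the furniture and walls round the work are solid. World frame = base frame: x ahead of the robot, y to its left, z up, the work surface at z = 0. Lengths are in m, angles in rad, forces in N, time in s.
With the tool pointing down it reaches from about 0.35 to 0.975 m from the base axis. Payload 4.9 kg.
Tool frame: the origin (TCP) lies at the very end of the fingers, on their centre line; the grasp point (between the pads) lies 19 mm behind it; z points along the fingers, y is the line along which they close (so a half turn about z gives the same grasp; the last joint's range is limited). The gripper opens to 85 mm and grips with 20 to 120 N. Pads are 22 mm wide; open, the fingers measure 114 mm over their backs; the gripper's body (76 mm by 85 mm) begins 54 mm behind the grasp point. The pads swing forward as they close: fully open they stand 13 mm farther back than shut.
Start: joints at [-1.456, 0.053, 1.613, -0, 1.476, -0.119], TCP at [0.145, -0.608, 0.231] pointing down, gripper open.
Joint ranges: [-3.01, 3.01], [-1.01, 2.22], [0.06, 2.58], [-1.02, 4.17], [0.09, 2.62], [-3.14, 3.14]. Speed limits (rad/s): [2.57, 2.57, 3.14, 3.14, 3.14, 3.14].

INTERFACE

Orientations are given as a rotation vector (axis times angle).
In Python, from station import get_obs, get_image, finish_job gives the robot as it stands. The module is installed in compiled form; this text tells all that it offers.
- The arm moves only by the tool carry_out, never from a script. Its argument "rows" is a list of rows, each a list of 7 numbers: the turn, a rotation vector about the tool's x, y, z as a fraction of full scale, then the shift along the tool's x, y, z as a fraction of full scale, then the closure, from -1 (fully open) to 1 (shut). A call has 1 to 5 rows; each row is the pose to reach, as a shift and turn from the pose commanded when the call began, along the tool's axes at that moment, turning the shorter way round; what a row does not reach only later rows make up. Full scale, the value 1, is 300 mm for a shift and pi rad for a turn. A row lasts 1/10 s, in which the tool goes at most 50 mm and 8.59 degrees, less where a joint would pass 70% of its speed; a pose out of reach is approached as far as the arm can. A call with a number of a shift or a turn outside -1 to 1 is refused whole. A call with a gripper value outside its range is refused whole. The fingers move at their own pace and stop on an object; "force" is the grip in N (left out, the last holds). Time passes only in rows, so rows that repeat a pose let the fingers close. It gives the time, the measured TCP pose, the force, the opening and the grip force at its end, in the units of the state.
- get_obs(): the state, without advancing time (a new reading comes with each control period).
- get_image(name): name is "scene" or "side" or "wrist"; returns a dict with "img" (400x640x3 uint8, blue, green, red), "mtx" (3x3 intrinsics, pixels), "R" (3x3) and "t" (3): a world point X has camera coordinates R X + t. Camera axes: x right, y down, z forward; pixel columns grow to the right and rows downward; lengths in m; the calibration is good to about 2 mm. The wrist camera is an equidistant fisheye: a pixel r from the principal point sees the ray r / f radians off the axis. A picture is of the moment at which its call begins. There is no depth.
- finish_job(): hands the job in; it is judged then, once.
The state is a dict: "t": time; "q": joint angles; "dq": joint speeds; "effort": joint torques, N m; "tool_pos": TCP position; "tool_rot": TCP orientation; "contact_force": force on the tool from outside, world axes, zero at the start; "wrist_torque": the same for the moment, N m; "opening": finger opening in m; "grip_force": force on a finger pad.
Only numpy, scipy, OpenCV 4.12 (cv2) and the standard library are available. Lean on these libraries where they do the work, as an engineer would, in place of code of your own. Each camera call takes 0.05 s, during which the arm holds its last target. There are 200 camera calls.

TASK

Put the block of hard cheese into the open white storage box. Then swing the green lid over and press its front edge down until the grey catch snaps over it, so that the lid stays fully shut by itself. Leave the salt shaker, the pasta jar and the red pepper where they stand.

Things in the scene. Friction and masses are not known exactly. Their poses are not given: they have to be found in the camera images.
- cheese: Block of pale yellow hard cheese, about 63 (its x) x 168 (its y) x 49 mm high (z), about 0.25 kg, lying on the worktop. Origin: centre of its underside. Grasp it across its 63 mm sides (along its x axis).
- cheese_box: White rectangular storage box with a hinged green lid, open at the start; it does not slide on the worktop. Outside 140 (its x) x 208 (its y) x 66 mm high, walls and floor 4 mm, so the inside is 132 x 200 x 62 mm deep: the cheese goes in with its length along the box's y. Origin: centre of the underside, z up. The lid's hinge is on the +x side (roughly away from the robot), the catch in the middle of the -x side (roughly towards the robot).
- box_floor (a point): Centre of the box's inner floor, 4 mm above its underside; axes as the box.
- lid_hinge (a point): Middle of the lid's hinge axis, in the box frame at x = +74 mm, y = 0, z = 66 mm. Its axes turn with the lid and equal the box's when the lid is shut; the lid turns about y.
- lid_edge (a point): Middle of the lid's free edge on its outer (upper) face: 144 mm from the hinge axis and 5 mm to the outer side of it. The green lid is a flat panel 144 x 214 x 4 mm; a 2 mm high border runs round its outer face, and a tongue 50 mm wide sticks out 12 mm beyond this edge into the catch. Press on the lid near here, on the hinge side of the edge.
- lid (a joint): Angle of the lid in rad: 0 fully shut (level on the rim), 1.57 upright, 1.80 leaning back at its stop. It stands open at about 1.6 to 1.8. The hinge is sprung: about 1 N at the free edge swings it over, but unless the catch holds it, it springs part or all of the way open again when let go, so sweep it over and press it down in one go by pushing on its outer (back) face.
- catch (a joint): Angle of the grey spring catch in rad: 0 at rest or snapped over the tongue, up to 0.11 as the tongue pushes it outwards. A clip 44 mm wide on the box's front, pivoted at 25 mm, reaching to about 90 mm height, its nose sloped on top. Snapping takes about 13 N on the lid near its free edge, in two steps: press on until the lid is level and the catch back at 0. Do not press the catch itself.
- catch_nose (a point): Tip of the catch's nose, in the box frame at about x = -77 mm, y = 0, z = 75 mm.
- salt_shaker: Bystander: glass salt shaker with a grey top, 44 mm across, 90 mm high; origin at the centre of its underside.
- pasta_jar: Bystander: glass jar of pasta with a yellow lid, 87 mm across, 142 mm high; origin at the centre of its underside.
- red_pepper: Bystander: red sweet pepper, 65 mm across, 70 mm high; origin at the centre of its underside.
There are look-alikes about, which are no part of the job. Of the things that look like the cheese, the smaller one is meant.

How it is judged:
By the outcome, as a careful person would: the job done as asked, in the order asked, and still so for the second after the job is handed in, with the robot touching nothing.
It also fails if it takes over 59 s, if anything falls off the work surface, if the arm or the gripper's body presses on something with over 40 N, if the wrist force passes 120 N, or if a joint passes its speed limit or range.

## Working session

There is one attempt and no reset: what is moved stays moved. The work goes in short steps, Python scripts to look and compute and a tool call to move; the robot and the scene stay as the last step left them, time stands still between calls to the robot, and variables do not carry over. Pictures are saved under pics/ and viewed, at most 10 in all, crops included, and the job is handed in when it is done.

Besides the shell and the picture viewer there is one more tool, called after "Call:" by a JSON object that holds its "api" and its "payload". carry_out: Moves the arm, as the interface text tells. Shift numbers are shares of 300 mm and turn numbers shares of pi rad, none past 1 either way. Its arguments: {"type":"object","properties":{"rows":{"type":"array"},"force":{"type":"number"}},"required":["rows"]}

```bash
mkdir -p pics; cat > h.py <<'E'
import numpy as np, cv2
from station import get_obs, get_image
from scipy.spatial.transform import Rotation as R
def snap(n,f):
    d=get_image(n); cv2.imwrite('pics/'+f,d['img']); np.savez('pics/'+f+'.npz',**d); return d
def load(f): return dict(np.load('pics/'+f+'.npz'))
def pix2(d,uv,z):
    K,Rm,t=d['mtx'],d['R'],d['t']; r=Rm.T@np.linalg.solve(K,[uv[0],uv[1],1]); c=-Rm.T@t
    return c+r*(z-c[2])/r[2]
def proj(d,X):
    p=d['mtx']@(d['R']@np.array(X)+d['t']); return p[:2]/p[2]
def rel(pos,Rt,p0=None,R0=None):
    o=get_obs(); R0=R.from_rotvec(o['tool_rot']); p0=o['tool_pos']
    return np.round(np.r_[(R0.inv()*Rt).as_rotvec()/np.pi, R0.inv().apply(np.array(pos)-p0)/.3],4)
E
python3 - <<'E'
from h import *
a=snap('scene','s1.png');b=snap('side','d1.png')
print(get_obs()); 
for d in(a,b): print(d['mtx'],-d['R'].T@d['t'],d['R'])
E
```

```text
{'t': 0.1, 'q': array([-1.45599256e+00,  5.32729442e-02,  1.61413666e+00,  4.16499888e-05,
        1.47599544e+00, -1.19033441e-01]), 'dq': array([ 3.42697458e-05, -7.64615710e-04, -4.09272938e-03, -6.96064074e-04,
       -1.42578634e-04, -1.15189994e-04]), 'effort': array([ 7.30137763e-04, -3.94899809e+01, -3.71361530e+01, -5.92051174e-05,
        3.93461072e-03, -8.05514055e-07]), 'tool_pos': array([ 0.14474774, -0.60744004,  0.23020902]), 'tool_rot': array([-3.11834518e+00, -3.66256727e-01, -7.11038119e-05]), 'contact_force': array([ 0.80131216, -0.61844907, -0.0550508 ]), 'wrist_torque': array([ 0.00721097, -0.02424041, -0.04677761]), 'grip_force': 0.0, 'opening': 0.08544131058432665}
[[480.2006084    0.         317.30531367]
 [  0.         480.2006084  196.18295285]
 [  0.           0.           1.        ]] [-0.68443769  0.67581258  1.29310055] [[-0.51400864 -0.85754019 -0.02049231]
 [-0.57103793  0.35991093 -0.73782099]
 [ 0.64008656 -0.36754447 -0.6746853 ]]
[[364.23400236   0.         313.94655074]
 [  0.         364.23400236 199.29328748]
 [  0.           0.           1.        ]] [ 0.39412134 -0.94114568  0.80753336] [[ 0.997199   -0.07444454  0.00722321]
 [-0.0391241  -0.6014953  -0.79791774]
 [ 0.06374535  0.79540016 -0.60272308]]
```

View pics/s1.png

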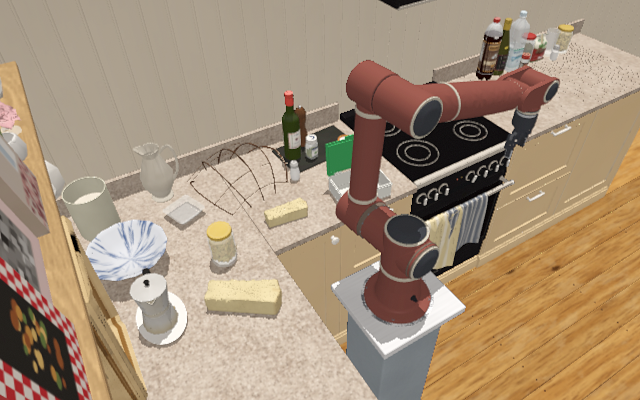

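View pics/d1.png

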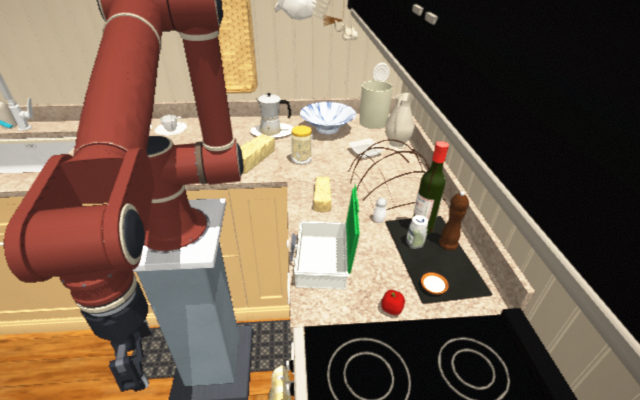

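Candidates for the cheese are the small block at scene (286,213) / side (322,194) and the large one at scene (243,297) / side (257,152). The smaller is meant. The box is at side (322,253) with its lid up at (353,225). I'll check both in one enlarged crop.

```bash
python3 - <<'E'
from h import *
a=load('s1.png')['img'];b=load('d1.png')['img']
A=cv2.resize(a[125:225,255:420],None,fx=4,fy=4,interpolation=2)  # 660x400
B=cv2.resize(b[165:315,280:420],None,fx=4,fy=4,interpolation=2) # 560x600
cv2.imwrite('pics/cB.png',B)
C=cv2.resize(a[125:225,255:395],None,fx=5,fy=5,interpolation=2)
cv2.imwrite('pics/cA.png',C)
E
```

```text
(no output)
```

View pics/cB.png

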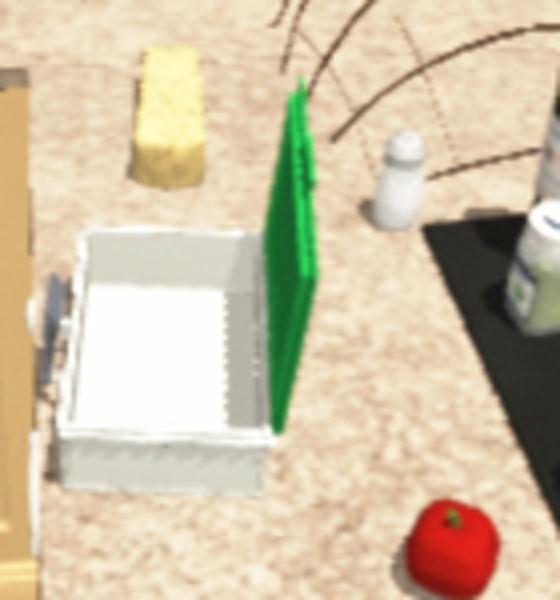

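View pics/cA.png

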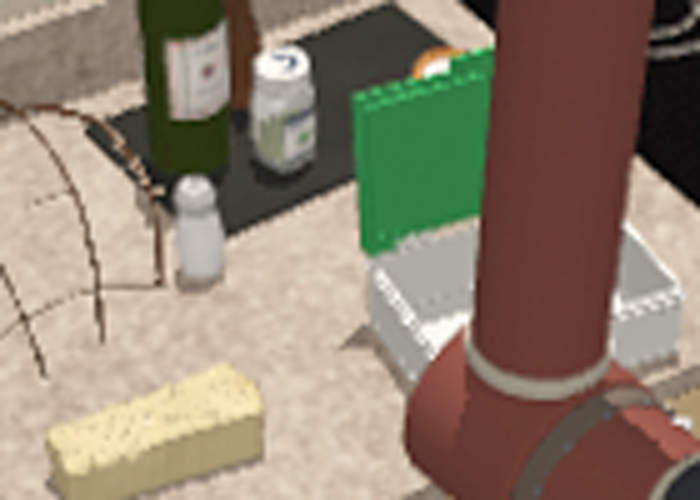

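Side crop: the cheese's top corners are at about (146,47), (198,48), (205,140) and (136,140). The box rim runs (85,230), (62,435), (275,437), and the lid stands at about 1.6–1.7 rad. The choice is confirmed as the smaller block. Next I fit the poses.

```bash
python3 - <<'E'
from h import *
from scipy.optimize import least_squares
a=load('s1.png');b=load('d1.png')
fB=lambda p:np.array([280+(p[0]+.5)/4-.5,165+(p[1]+.5)/4-.5])
fA=lambda p:np.array([255+(p[0]+.5)/5-.5,125+(p[1]+.5)/5-.5])
def fit(obs,x0):
    def f(x):
        r=[]
        for d,uv,m in obs:
            c,s=np.cos(x[2]),np.sin(x[2])
            r+=list(proj(d,[x[0]+c*m[0]-s*m[1],x[1]+s*m[0]+c*m[1],m[2]])-uv)
        return r
    s=least_squares(f,x0,loss='soft_l1'); print(s.x.round(4),np.round(s.fun,1)); return s.x
X,Y,Z=.0315,.084,.049
fit([(b,fB((146,47)),(-X,Y,Z)),(b,fB((198,48)),(X,Y,Z)),(b,fB((205,140)),(X,-Y,Z)),(b,fB((136,140)),(-X,-Y,Z)),(b,fB((133,180)),(-X,-Y,0)),(b,fB((204,187)),(X,-Y,0)),
 (a,fA((228,362)),(X,-Y,Z)),(a,fA((263,410)),(-X,-Y,Z)),(a,fA((48,435)),(X,Y,Z)),(a,fA((263,455)),(-X,-Y,0))],[.45,.1,0])
X,Y,Z=.07,.104,.066
x=fit([(b,fB((62,435)),(-X,-Y,Z)),(b,fB((275,437)),(X,-Y,Z)),(b,fB((85,230)),(-X,Y,Z)),(b,fB((65,487)),(-X,-Y,0)),(b,fB((263,493)),(X,-Y,0)),
 (a,fA((372,280)),(-X,Y,Z)) if 0 else (a,fA((682,293)),(-X,-Y,Z))],[.45,-.1,0])
c,s=np.cos(x[2]),np.sin(x[2])
for th in(1.5,1.6,1.7,1.8):
    hx=.074-.144*np.cos(-th)*1; hz=.066+.144*np.sin(th)
    ox,oz=.005*np.sin(th),.005*np.cos(th)
    for y in(-.107,.107):
        m=(hx+ox,y,hz+oz); q=proj(b,[x[0]+c*m[0]-s*m[1],x[1]+s*m[0]+c*m[1],m[2]])
        print(th,y,((q-[280,165])*4).round())
for n,p in (('salt',(400,225)),('pep',(450,590))): print(n,pix2(b,fB(p),0))
print('jar',pix2(b,(302,161),0))
E
```

```text
[ 0.5079  0.1388 -0.0809] [-3.1 -3.2  0.5 -3.3  0.1  0.3 -1.   0.1 -0.3  1.2 -0.2 -0.4  0.1 -1.2
  0.1 -0.8 -4.7 -1.7  0.5 -0.5]
[ 0.4801 -0.1836 -0.1157] [ 0.  -1.9 -0.8 -0.5 -0.2 -1.1 -0.1  1.2  0.7  1.6 -0.  -1.5]
1.5 -0.107 [284. 277.]
1.5 0.107 [272.  75.]
1.6 -0.107 [307. 278.]
1.6 0.107 [292.  76.]
1.7 -0.107 [331. 280.]
1.7 0.107 [311.  79.]
1.8 -0.107 [354. 285.]
1.8 0.107 [331.  83.]
salt [ 6.94430884e-01 -1.20684875e-02 -1.11022302e-16]
pep [ 6.47001829e-01 -3.76589688e-01 -1.11022302e-16]
jar [0.44880722 0.39845732 0.        ]
```

Call:
{"api": "carry_out", "payload": {"rows": [[0,0,-0.2,0.49,-0.6,-0.15,-1],[0,0,-0.2,0.49,-0.6,-0.15,-1],[0,0,-0.2,0.49,-0.6,-0.15,-1],[0,0,-0.2,0.49,-0.6,-0.15,-1],[0,0,-0.2,0.49,-0.6,-0.15,-1]]}}

```text
t: 0.6
tool_pos: [0.2468, -0.3964, 0.2764]
tool_rot: [-2.852, -1.318, -0.001]
contact_force: [0.4, -0.3, 0.2]
opening: 0.0853
grip_force: 0.0
```

```bash
cat >> h.py <<'E'
def down(yaw): # tool z down, tool y at world angle yaw
    y=np.array([np.cos(yaw),np.sin(yaw),0]); z=np.array([0,0,-1.]); return R.from_matrix(np.c_[np.cross(y,z),y,z])
E
python3 -c "
from h import *
print(get_obs()['tool_pos'],rel([.508,.139,.27],down(-.081)))"
```

```text
[ 0.24683093 -0.39644643  0.27639651] [ 1.0000e-04 -1.0000e-04 -1.9860e-01  1.9236e+00 -4.9330e-01  2.2200e-02]
```

Call:
{"api": "carry_out", "payload": {"rows": [[0,0,-0.2,0.8,-0.2,0,-1],[0,0,-0.2,0.8,-0.2,0,-1],[0,0,-0.2,0.8,-0.2,0,-1],[0,0,-0.2,0.8,-0.2,0,-1],[0,0,-0.2,0.8,-0.2,0,-1]]}}

```text
t: 1.1
tool_pos: [0.357, -0.1755, 0.276]
tool_rot: [2.306, 2.133, 0.0]
contact_force: [0.3, -0.2, 0.8]
opening: 0.0852
grip_force: 0.0
```

```bash
python3 -c "
from h import *
print(get_obs()['tool_pos'],rel([.508,.139,.27],down(-.081)))"
```

```text
[ 0.35698783 -0.17548292  0.27601254] [1.0000e-04 0.0000e+00 1.1000e-03 1.0841e+00 4.2070e-01 2.0100e-02]
```

Call:
{"api": "carry_out", "payload": {"rows": [[0,0,0,0.7,0.28,0,-1],[0,0,0,0.7,0.28,0,-1],[0,0,0,0.7,0.28,0,-1],[0,0,0,0.7,0.28,0,-1],[0,0,0,0.7,0.28,0,-1]]}}

```text
t: 1.6
tool_pos: [0.4578, 0.0283, 0.2758]
tool_rot: [-2.304, -2.134, -0.0]
contact_force: [-0.8, -0.7, -0.6]
opening: 0.0851
grip_force: 0.0
```

Call:
{"api": "carry_out", "payload": {"rows": [[0,0,0,0.38,0.14,0,-1],[0,0,0,0.38,0.14,0,-1],[0,0,0,0.38,0.14,0,-1],[0,0,0,0.38,0.14,0,-1]]}}

```text
t: 2.0
tool_pos: [0.5084, 0.1376, 0.2753]
tool_rot: [-2.304, -2.134, 0.002]
contact_force: [-0.8, -0.3, -0.5]
opening: 0.0855
grip_force: 0.0
```

```bash
python3 -c "
from h import *
print(get_obs()['tool_pos'],rel([.508,.139,.27],down(-.081)))
d=snap('wrist','w1.png');print(d['mtx'],d['R'],-d['R'].T@d['t']);snap('side','d2.png')"
```

```text
[0.50844787 0.13763007 0.27529248] [-0.0006 -0.      0.0015  0.0044 -0.0018  0.0176]
[[309.70691629   0.         318.73764547]
 [  0.         309.70691629 202.76766707]
 [  0.           0.           1.        ]] [[ 0.99715851 -0.0753134  -0.00166975]
 [-0.07165802 -0.95513226  0.28738039]
 [-0.02323842 -0.28644415 -0.95781508]] [0.51413448 0.21075162 0.416922  ]
```

View pics/w1.png

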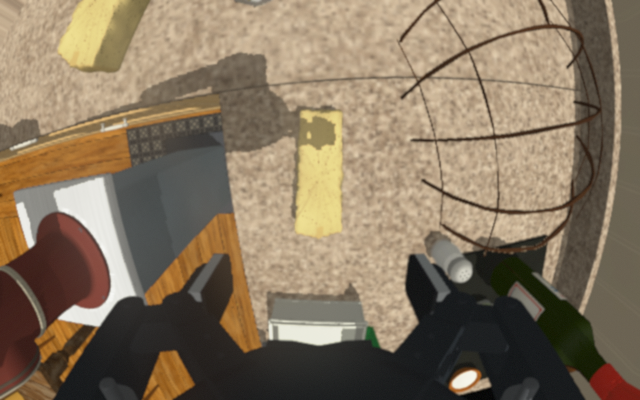

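The wrist view shows the cheese at (320,170), with top corners (301,110), (341,111), (342,234) and (296,233). The box is at the bottom (317,310) and the salt shaker is at (450,255), well clear.

```bash
cat >> h.py <<'E'
def fish(d,uv,z):
    K=d['mtx']; v=(np.array(uv,float)-K[:2,2])/K[0,0]; r=np.linalg.norm(v)
    c=np.r_[v/r*np.sin(r),np.cos(r)]; ray=d['R'].T@c; o=-d['R'].T@d['t']
    return o+ray*(z-o[2])/ray[2]
E
python3 -c "
from h import *
d=load('w1.png')
P=np.array([fish(d,u,.049) for u in [(301,110),(341,111),(342,234),(296,233)]]);print(P,P.mean(0))
for u in [(272,318),(365,318)]: print('box',fish(d,u,.066))"
```

```text
[[0.49303025 0.21543226 0.049     ]
 [0.53969697 0.21078224 0.049     ]
 [0.53187748 0.05667468 0.049     ]
 [0.4730306  0.06247832 0.049     ]] [0.50940883 0.13634188 0.049     ]
box [ 0.42663837 -0.05944348  0.066     ]
box [ 0.558176  -0.0691724  0.066    ]
```

```bash
python3 -c "
from h import *
print(get_obs()['tool_pos'],rel([.509,.137,.005],down(-.088)))"
```

```text
[0.50795037 0.13527567 0.27561926] [-5.000e-04  3.000e-04  2.700e-03  6.700e-03  4.400e-03  9.021e-01]
```

Call:
{"api": "carry_out", "payload": {"rows": [[0,0,0.003,0.002,0.002,0.7,-1],[0,0,0.003,0.002,0.002,0.7,-1],[0,0,0.003,0.002,0.002,0.7,-1],[0,0,0.003,0.002,0.002,0.7,-1],[0,0,0.003,0.002,0.002,0.7,-1]]}}

```text
t: 2.6
tool_pos: [0.5034, 0.1338, 0.0597]
tool_rot: [-2.316, -2.112, 0.016]
contact_force: [-1.3, 0.5, -0.9]
opening: 0.085
grip_force: 0.0
```

```bash
python3 -c "
from h import *
print(get_obs()['tool_pos'],rel([.509,.137,.005],down(-.088)))
snap('wrist','w2.png')"
```

```text
[0.5033746  0.13380711 0.05969175] [-0.0039  0.0009 -0.0012  0.0128  0.0199  0.182 ]
```

View pics/w2.png

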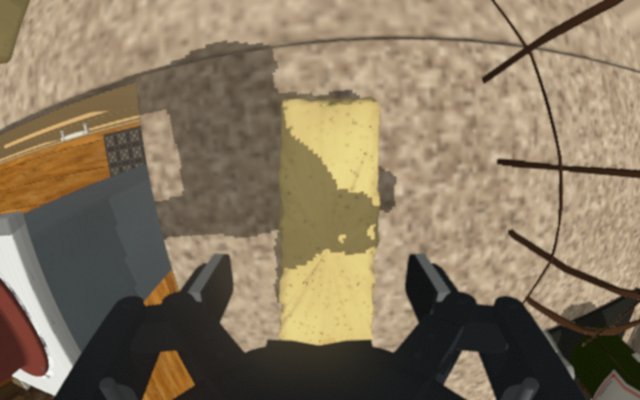

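The cheese sits between the fingers and about 4 mm to the right of centre (columns 280–377, fingers 230/408), so I'll correct and go down.

Call:
{"api": "carry_out", "payload": {"rows": [[0,0,0,0.01,0.014,0.09,-1],[0,0,0,0.01,0.014,0.18,-1],[0,0,0,0.01,0.014,0.18,-1],[0,0,0,0.01,0.014,0.18,-1]]}}

```text
t: 3.05
tool_pos: [0.515, 0.1382, 0.0148]
tool_rot: [2.318, 2.118, 0.004]
contact_force: [-0.4, -0.2, 0.5]
opening: 0.0856
grip_force: 0.0
```

Call:
{"api": "carry_out", "payload": {"rows": [[0,0,0,0,0,0,1],[0,0,0,0,0,0,1],[0,0,0,0,0,0,1],[0,0,0,0,0,0,1],[0,0,0,0,0,0,1]], "force": 45}}

```text
t: 3.55
tool_pos: [0.515, 0.1387, 0.0151]
tool_rot: [2.318, 2.118, 0.004]
contact_force: [-2.0, 0.3, 6.9]
opening: 0.0598
grip_force: 48.0
```

```bash
python3 -c "
from h import *
o=get_obs();print(o['tool_pos'],o['opening'],o['grip_force'],o['contact_force'])"
```

```text
[0.51498515 0.13868168 0.01513647] 0.05978537244540987 48.02083788050595 [-2.01173505  0.27787158  6.92002812]
```

The grip is a bit high, so I'll regrasp 10 mm lower.

Call:
{"api": "carry_out", "payload": {"rows": [[0,0,0,0,0,0,-1],[0,0,0,0,0,0,-1],[0,0,0,0,0,0,-1],[0,0,0,0,0,0.033,-1],[0,0,0,0,0,0.033,-1]]}}

```text
t: 4.05
tool_pos: [0.5121, 0.1383, 0.0007]
tool_rot: [-2.318, -2.118, 0.004]
contact_force: [0.0, 0.2, -0.2]
opening: 0.0849
grip_force: 0.0
```

Call:
{"api": "carry_out", "payload": {"rows": [[0,0,0,0,0,0,1],[0,0,0,0,0,0,1],[0,0,0,0,0,0,1],[0,0,0,0,0,0,1],[0,0,0,0,0,0,1]], "force": 45}}

```text
t: 4.55
tool_pos: [0.5139, 0.1385, 0.0027]
tool_rot: [2.318, 2.119, 0.001]
contact_force: [1.2, 0.4, 0.8]
opening: 0.0605
grip_force: 49.6
```

Call:
{"api": "carry_out", "payload": {"rows": [[0,0,0,0,0,-0.15,1],[0,0,0,0,0,-0.3,1],[0,0,0,0,0,-0.45,1],[0,0,0,0,0,-0.55,1],[0,0,0,0,0,-0.55,1]]}}

```text
t: 5.05
tool_pos: [0.5162, 0.1389, 0.1727]
tool_rot: [2.315, 2.116, 0.012]
contact_force: [0.3, 0.1, -2.0]
opening: 0.0604
grip_force: 51.4
```

```bash
python3 -c "
from h import *
o=get_obs();print(o['tool_pos'],o['opening'],o['grip_force'],o['contact_force'])
b=snap('side','d3.png')['img']
cv2.imwrite('pics/c3.png',cv2.resize(b[145:300,270:420],None,fx=3.8,fy=3.8,interpolation=2))"
```

```text
[0.51623209 0.1388917  0.17267204] 0.060419453003792936 51.40217113527001 [ 0.32432024  0.10536982 -1.96510357]
```

View pics/c3.png

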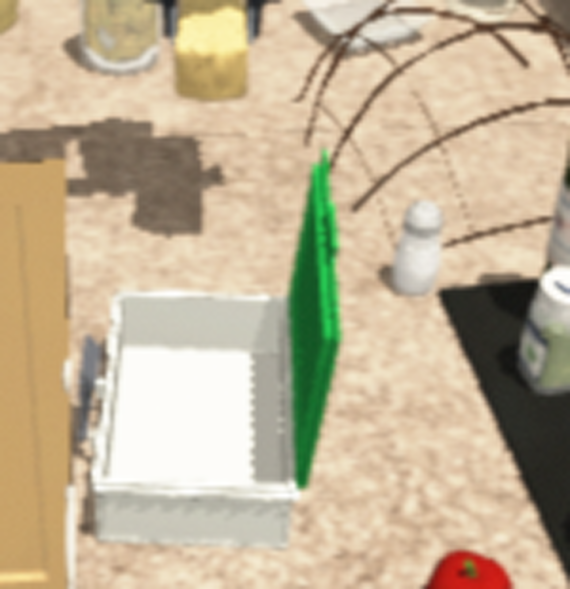

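```bash
python3 - <<'E'
from h import *
from scipy.optimize import least_squares
b=load('d3.png');w=load('w1.png')
for u in(290,318,350): print(u,[(v,int(w['img'][v,u].mean())) for v in range(288,344,2)])
f=lambda p:np.array([270+(p[0]+.5)/3.8-.5,145+(p[1]+.5)/3.8-.5])
X,Y,Z=.07,.104,.066
obs=[((97,492),(-X,-Y,Z)),((300,492),(X,-Y,Z)),((116,293),(-X,Y,Z)),((289,297),(X,Y,Z)),((98,538),(-X,-Y,0)),((288,546),(X,-Y,0)),((119,349),(-.066,.1,.004)),((107,484),(-.066,-.1,.066))]
def r(x):
    c,s=np.cos(x[2]),np.sin(x[2])
    return np.concatenate([proj(b,[x[0]+c*m[0]-s*m[1],x[1]+s*m[0]+c*m[1],m[2]])-f(u) for u,m in obs])
s=least_squares(r,[.48,-.18,-.1],loss='soft_l1');print(s.x.round(4),s.fun.round(1))
E
```

```text
290 [(288, 153), (290, 172), (292, 162), (294, 101), (296, 103), (298, 112), (300, 122), (302, 120), (304, 118), (306, 119), (308, 118), (310, 119), (312, 118), (314, 119), (316, 119), (318, 114), (320, 159), (322, 169), (324, 178), (326, 228), (328, 230), (330, 230), (332, 230), (334, 230), (336, 230), (338, 227), (340, 154), (342, 52)]
318 [(288, 164), (290, 149), (292, 144), (294, 129), (296, 98), (298, 97), (300, 112), (302, 123), (304, 120), (306, 119), (308, 118), (310, 119), (312, 119), (314, 119), (316, 118), (318, 118), (320, 123), (322, 191), (324, 161), (326, 214), (328, 231), (330, 231), (332, 230), (334, 231), (336, 230), (338, 231), (340, 230), (342, 231)]
350 [(288, 98), (290, 96), (292, 85), (294, 84), (296, 97), (298, 97), (300, 103), (302, 120), (304, 118), (306, 117), (308, 118), (310, 117), (312, 117), (314, 117), (316, 118), (318, 118), (320, 114), (322, 164), (324, 179), (326, 193), (328, 195), (330, 142), (332, 141), (334, 140), (336, 140), (338, 137), (340, 91), (342, 42)]
[ 0.4795 -0.1855 -0.1041] [ 0.2 -1.8 -0.7 -0.4 -0.1 -0.2 -0.7 -0.1  0.5  2.2  1.   1.5  0.6  0.6
 -0.8 -0.8]
```

```bash
python3 -c "
from h import *
d=load('w1.png')
for u in(290,318,350): print(fish(d,(u,321.5),.066),fish(d,(u,298),0))
p=np.array([.4795,-.1855]);y=-.104
print('pred far rim', p+.104*np.array([-np.sin(y),np.cos(y)]))"
```

```text
[ 0.45162616 -0.06680831  0.066     ] [ 0.44582449 -0.07009555  0.        ]
[ 0.49136001 -0.06913703  0.066     ] [ 0.49082509 -0.0729102   0.        ]
[ 0.53666434 -0.07323067  0.066     ] [ 0.54216368 -0.07735939  0.        ]
pred far rim [ 0.49029651 -0.08206193]
```

```bash
python3 -c "
from h import *
print(rel([.478,.06,.16],down(-.107)),rel([.478,-.178,.15],down(-.107)))"
```

```text
[ 0.0012 -0.0003  0.0055 -0.272  -0.0974  0.0296] [ 1.2000e-03 -3.0000e-04  5.5000e-03 -1.0621e+00 -2.6400e-02  6.2500e-02]
```

Call:
{"api": "carry_out", "payload": {"rows": [[0.001,0,0.006,-0.15,-0.09,0.03,1],[0.001,0,0.006,-0.3,-0.09,0.03,1],[0.001,0,0.006,-0.45,-0.08,0.04,1],[0.001,0,0.006,-0.6,-0.065,0.05,1],[0.001,0,0.006,-0.7,-0.055,0.06,1]]}}

```text
t: 5.6
tool_pos: [0.4756, -0.071, 0.1455]
tool_rot: [-2.335, -2.091, 0.009]
contact_force: [0.8, 1.1, -2.8]
opening: 0.0604
grip_force: 51.4
```

```bash
python3 -c "
from h import *
print(get_obs()['tool_pos'],rel([.480,-.178,.14],down(-.107)))"
```

```text
[ 0.47559047 -0.07102328  0.14545696] [-2.900e-03 -2.000e-04 -1.100e-03 -3.528e-01  5.410e-02  1.750e-02]
```

Call:
{"api": "carry_out", "payload": {"rows": [[0,0,0,-0.1,0.02,0,1],[0,0,0,-0.22,0.04,0,1],[0,0,0,-0.34,0.05,0,1],[0,0,0,-0.34,0.05,0,1],[0,0,0,-0.34,0.05,0,1]]}}

```text
t: 6.1
tool_pos: [0.4801, -0.1718, 0.1459]
tool_rot: [-2.334, -2.09, 0.006]
contact_force: [0.4, 0.7, -3.3]
opening: 0.0602
grip_force: 51.4
```

```bash
python3 -c "
from h import *
print(get_obs()['tool_pos'],rel([.480,-.178,.01],down(-.107)))
b=snap('side','d4.png')['img'];a=snap('scene','s4.png')['img']
A=cv2.resize(b[145:300,270:420],None,fx=3.6,fy=3.6,interpolation=2)
cv2.imwrite('pics/c4.png',A)"
```

```text
[ 0.48008381 -0.17181724  0.14587326] [-0.0028 -0.0009 -0.0011 -0.0218  0.006   0.4528]
```

View pics/c4.png

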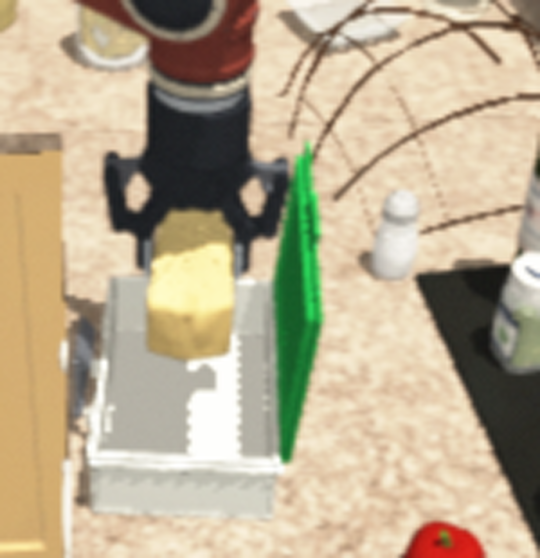

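The cheese hangs over the box, with near-end bottom corners at crop (150,349) and (230,352). I'll check the clearance numerically.

```bash
python3 -c "
from h import *
b=load('d4.png')
f=lambda p:np.array([270+(p[0]+.5)/3.6-.5,145+(p[1]+.5)/3.6-.5])
for z in(.143,): print(pix2(b,f((150,349)),z),pix2(b,f((230,352)),z))
for q in ((92,460),(280,463),(110,277),(272,281)): print(pix2(b,f(q),.066))"
```

```text
[ 0.44378535 -0.24729194  0.143     ] [ 0.50162358 -0.25431495  0.143     ]
[ 0.39854299 -0.28200295  0.066     ]
[ 0.53720755 -0.29437861  0.066     ]
[ 0.42108371 -0.07495691  0.066     ]
[ 0.5607103  -0.08952174  0.066     ]
```

Call:
{"api": "carry_out", "payload": {"rows": [[0,0,0,-0.045,-0.006,0,1],[0,0,0,-0.045,-0.006,0.12,1],[0,0,0,-0.045,-0.006,0.24,1],[0,0,0,-0.045,-0.006,0.36,1],[0,0,0,-0.045,-0.006,0.4,1]]}}

```text
t: 6.7
tool_pos: [0.4752, -0.1835, 0.025]
tool_rot: [-2.33, -2.092, 0.008]
contact_force: [-0.9, 0.2, -3.6]
opening: 0.0603
grip_force: 51.4
```

Call:
{"api": "carry_out", "payload": {"rows": [[0,0,0,0,0,0,1]]}}

```text
t: 6.8
tool_pos: [0.4766, -0.1843, 0.0272]
tool_rot: [-2.333, -2.094, 0.006]
contact_force: [-0.3, 0.5, -2.5]
opening: 0.0609
grip_force: 51.4
```

Call:
{"api": "carry_out", "payload": {"rows": [[0,0,0,0,0,0.03,1],[0,0,0,0,0,0.055,1],[0,0,0,0,0,0.055,1]]}}

```text
t: 7.1
tool_pos: [0.4785, -0.1855, 0.013]
tool_rot: [-2.337, -2.096, 0.003]
contact_force: [-0.1, 0.1, -3.7]
opening: 0.0606
grip_force: 51.4
```

Call:
{"api": "carry_out", "payload": {"rows": [[0,0,0,0,0,0,0.1],[0,0,0,0,0,0,0],[0,0,0,0,0,0,-0.3],[0,0,0,0,0,0,-0.7],[0,0,0,0,0,0,-0.7]]}}

```text
t: 7.6
tool_pos: [0.4791, -0.1859, 0.0138]
tool_rot: [-2.338, -2.097, 0.002]
contact_force: [0.1, -0.0, -1.2]
opening: 0.0724
grip_force: 0.0
```

Call:
{"api": "carry_out", "payload": {"rows": [[0,0,0,0,0,-0.12,-0.7],[0,0,0,0,0,-0.28,-0.7],[0,0,0,0,0,-0.44,-0.7],[0,0,0,0,0,-0.6,0],[0,0,0,0,0,-0.76,1]]}}

```text
t: 8.1
tool_pos: [0.479, -0.1855, 0.2437]
tool_rot: [-2.338, -2.097, 0.003]
contact_force: [0.6, -0.2, 0.5]
opening: 0.0445
grip_force: 0.0
```

Call:
{"api": "carry_out", "payload": {"rows": [[0,0,0,0,0,-0.15,1],[0,0,0,0,0,-0.18,1],[0,0,0,0,0.1,-0.18,1],[0,0,0,0,0.2,-0.18,1]]}}

```text
t: 8.5
tool_pos: [0.5398, -0.1923, 0.296]
tool_rot: [2.339, 2.097, -0.002]
contact_force: [0.1, -0.0, -1.1]
opening: -0.0001
grip_force: 0.0
```

```bash
python3 - <<'E'
from h import *
o=get_obs();print(o['tool_pos'],o['opening'],o['tool_rot'])
B=lambda X,z:[.4795+X*np.cos(.107),-.1852-X*np.sin(.107),z]
print(rel(B(.15,.30),down(-.107)),rel(B(.15,.16),down(-.107)))
snap('side','d5.png')
d=load('d5.png')['img']; cv2.imwrite('pics/c5.png',cv2.resize(d[100:300,250:450],None,fx=3,fy=3,interpolation=2))
E
```

```text
[ 0.53976288 -0.19232563  0.29603625] -8.53358372131689e-05 [ 2.33901973e+00  2.09661784e+00 -1.80026420e-03]
[-1.000e-04  4.000e-04 -7.000e-04  2.800e-03  2.977e-01 -1.330e-02] [-1.000e-04  4.000e-04 -7.000e-04  3.300e-03  2.979e-01  4.533e-01]
```

View pics/c5.png

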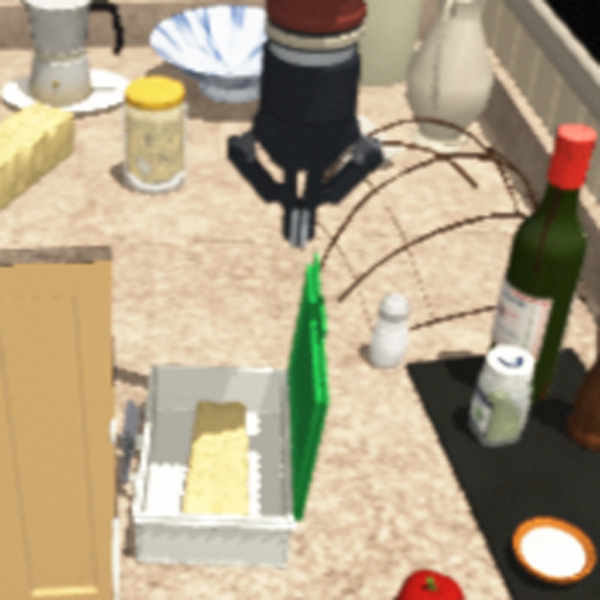

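The cheese lies flat in the box and the gripper is shut above the lid. Next I go behind the lid.

Call:
{"api": "carry_out", "payload": {"rows": [[0,0,0,0,0.13,-0.01,1],[0,0,0,0,0.26,-0.01,1],[0,0,0,0,0.26,0.1,1],[0,0,0,0,0.26,0.25,1],[0,0,0,0,0.26,0.4,1]]}}

```text
t: 9.05
tool_pos: [0.6165, -0.2005, 0.1731]
tool_rot: [-2.338, -2.097, 0.003]
contact_force: [0.7, -0.1, -0.5]
opening: 0.0001
grip_force: 0.0
```

Call:
{"api": "carry_out", "payload": {"rows": [[0,0,0,0,0,0.05,1],[0,0,0,0,0,0.05,1]]}}

```text
t: 9.25
tool_pos: [0.614, -0.1996, 0.1557]
tool_rot: [-2.332, -2.092, 0.008]
contact_force: [-1.2, 0.4, -0.2]
opening: -0.0
grip_force: 0.0
```

```bash
python3 - <<'E'
from h import *
o=get_obs();p=o['tool_pos'];print(p,o['contact_force'])
print('X',(p[0]-.4795)/np.cos(.107))
B=lambda X,z:[.4795+X*np.cos(.107),-.1852-X*np.sin(.107),z]
for th in (1.6,1.45,1.3,1.15,1.0,.85,.7,.55,.4,.3,.2,.1,0):
    r=.118; X=.074-r*np.cos(th)+(.005+.012)*np.sin(th); z=.066+r*np.sin(th)+.006*np.cos(th)
    print(th,round(X,3),round(z,3),rel(B(X,z),down(-.107))[3:])
E
```

```text
[ 0.61397521 -0.19955701  0.1557365 ] [-1.23461407  0.42096674 -0.24313722]
X 0.13524870332510666
1.6 0.094 0.184 [-0.0003 -0.1369 -0.0921]
1.45 0.077 0.184 [-0.0004 -0.1962 -0.0919]
1.3 0.059 0.181 [-0.0005 -0.2556 -0.0828]
1.15 0.041 0.176 [-0.0007 -0.3137 -0.065 ]
1.0 0.025 0.169 [-0.0008 -0.3694 -0.0391]
0.85 0.009 0.159 [-0.001  -0.4212 -0.0055]
0.7 -0.005 0.147 [-0.0011 -0.4681  0.0349]
0.55 -0.018 0.133 [-0.0013 -0.5091  0.0814]
0.4 -0.028 0.117 [-0.0014 -0.5431  0.1328]
0.3 -0.034 0.107 [-0.0016 -0.5615  0.1692]
0.2 -0.038 0.095 [-0.0017 -0.5764  0.2069]
0.1 -0.042 0.084 [-0.0018 -0.5875  0.2456]
0 -0.044 0.072 [-0.0018 -0.5947  0.2849]
```

Call:
{"api": "carry_out", "payload": {"rows": [[0,0,0,0,-0.12,-0.08,1],[0,0,0,0,-0.2,-0.09,1],[0,0,0,0,-0.27,-0.075,1],[0,0,0,0,-0.33,-0.055,1],[0,0,0,0,-0.38,-0.03,1]]}}

```text
t: 9.75
tool_pos: [0.5039, -0.1891, 0.1733]
tool_rot: [2.335, 2.094, 0.001]
contact_force: [0.2, -0.9, -0.3]
opening: 0.0001
grip_force: 0.2
```

Call:
{"api": "carry_out", "payload": {"rows": [[0,0,0,0,-0.05,0.04,1],[0,0,0,0,-0.1,0.08,1],[0,0,0,0,-0.14,0.13,1],[0,0,0,0,-0.17,0.17,1],[0,0,0,0,-0.19,0.2,1]]}}

```text
t: 10.25
tool_pos: [0.4465, -0.1825, 0.1105]
tool_rot: [2.338, 2.097, -0.001]
contact_force: [0.6, -1.1, 0.3]
opening: -0.0004
grip_force: 0.2
```

```bash
python3 - <<'E'
from h import *
o=get_obs();p=o['tool_pos'];print(p,o['contact_force'])
B=lambda X,z:[.4795+X*np.cos(.107),-.1852-X*np.sin(.107),z]
for X,z in((-.046,.09),(-.048,.08),(-.048,.07)): print(rel(B(X,z),down(-.107)))
E
```

```text
[ 0.44650276 -0.18253229  0.11053188] [ 0.55065861 -1.09704383  0.25618754]
[ 0.0001  0.0005 -0.0006  0.0029 -0.043   0.0684]
[ 1.000e-04  5.000e-04 -6.000e-04  3.000e-03 -4.970e-02  1.018e-01]
[ 1.000e-04  5.000e-04 -6.000e-04  3.000e-03 -4.970e-02  1.351e-01]
```

Call:
{"api": "carry_out", "payload": {"rows": [[0,0,0,0,-0.025,0.035,1],[0,0,0,0,-0.04,0.065,1],[0,0,0,0,-0.048,0.09,1],[0,0,0,0,-0.05,0.105,1],[0,0,0,0,-0.05,0.115,1]]}}

```text
t: 10.75
tool_pos: [0.4314, -0.1807, 0.0751]
tool_rot: [-2.338, -2.097, 0.003]
contact_force: [-0.6, 0.1, 3.2]
opening: -0.0001
grip_force: 1.6
```

Call:
{"api": "carry_out", "payload": {"rows": [[0,0,0,0,0,0.01,1],[0,0,0,0,0,0.01,1]]}}

```text
t: 10.95
tool_pos: [0.4309, -0.1803, 0.0711]
tool_rot: [-2.337, -2.096, 0.003]
contact_force: [-0.1, 0.0, 1.2]
opening: 0.0003
grip_force: 0.2
```

Call:
{"api": "carry_out", "payload": {"rows": [[0,0,0,0,0,0.007,1],[0,0,0,0,0,0.014,1],[0,0,0,0,0,0.014,1]]}}

```text
t: 11.25
tool_pos: [0.431, -0.1804, 0.0705]
tool_rot: [-2.335, -2.095, 0.005]
contact_force: [-9.8, 5.8, 22.6]
opening: -0.0001
grip_force: 11.3
```

Call:
{"api": "carry_out", "payload": {"rows": [[0,0,0,0,0,0.007,1],[0,0,0,0,0,0.014,1],[0,0,0,0,0,0.014,1]]}}

```text
t: 11.55
tool_pos: [0.4313, -0.1806, 0.07]
tool_rot: [-2.333, -2.094, 0.007]
contact_force: [-20.9, 11.0, 44.7]
opening: 0.0003
grip_force: 22.8
```

The lid stops firmly at 70 mm, which is level. I'll lift off and look.

Call:
{"api": "carry_out", "payload": {"rows": [[0,0,0,0,0,-0.06,1],[0,0,0,0,0,-0.2,1],[0,0,0,0,0,-0.35,1],[0,0,0,0,0,-0.5,1],[0,0,0,0,0,-0.6,1]]}}

```text
t: 12.05
tool_pos: [0.4319, -0.1806, 0.2464]
tool_rot: [2.338, 2.097, -0.002]
contact_force: [0.5, -0.2, -0.5]
opening: -0.0002
grip_force: 0.0
```

Call:
{"api": "carry_out", "payload": {"rows": [[0,0,0,0.3,0,0,1],[0,0,0,0.3,0,0,1],[0,0,0,0.3,0,0,1],[0,0,0,0.3,0,0,1]]}}

```text
t: 12.45
tool_pos: [0.4409, -0.0901, 0.2425]
tool_rot: [-2.334, -2.098, 0.005]
contact_force: [-0.4, -0.6, -0.3]
opening: 0.0002
grip_force: 0.0
```

```bash
python3 - <<'E'
from h import *
d=snap('side','d6.png')['img']; cv2.imwrite('pics/c6.png',cv2.resize(d[150:320,250:450],None,fx=3.5,fy=3.5,interpolation=2))
E
```

```text
(no output)
```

View pics/c6.png

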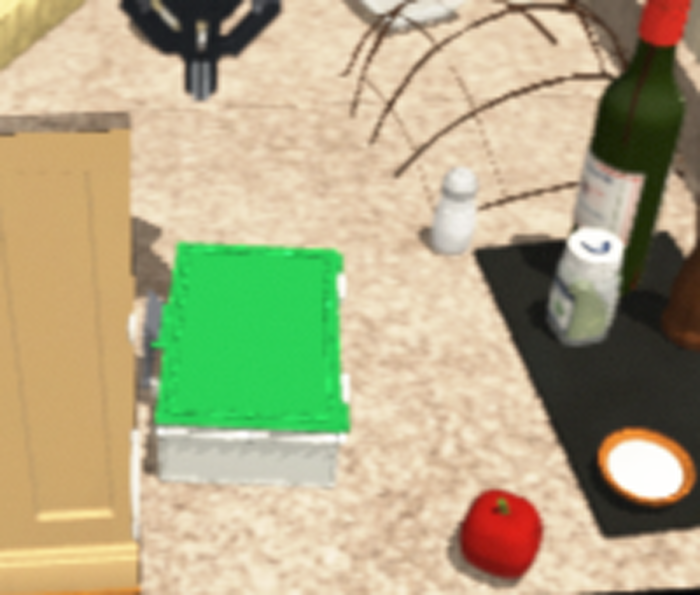

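```bash
python3 - <<'E'
from h import *
d=snap('side','d7.png')
x=(.4795,-.1855,-.104);c,s=np.cos(x[2]),np.sin(x[2])
W=lambda m:[x[0]+c*m[0]-s*m[1],x[1]+s*m[0]+c*m[1],m[2]]
f=lambda q:((q-[250,150])*3.5).round()
for th in(0,.04,.08):
    for y in(-.107,.107): print(th,y,f(proj(d,W((.074-.144*np.cos(th)+.005*np.sin(th),y,.066+.144*np.sin(th)+.005*np.cos(th))))))
for y in(-.107,.107): print('hinge',y,f(proj(d,W((.074,y,.071)))))
a=load('d5.png')['img'];e=d['img'];g=load('d6.png')['img']
print('moved since d6',np.abs(e[210:290,285:355].astype(int)-g[210:290,285:355]).mean())
sl=np.s_[222:275:4,286:302]
print(a[sl].mean(2).astype(int));print(e[sl].mean(2).astype(int))
E
```

```text
0 -0.107 [158. 427.]
0 0.107 [175. 244.]
0.04 -0.107 [159. 421.]
0.04 0.107 [176. 239.]
0.08 -0.107 [159. 416.]
0.08 0.107 [176. 234.]
hinge -0.107 [349. 432.]
hinge 0.107 [337. 248.]
moved since d6 0.886547619047619
[[159 128 110 148 170 181 193 198 198 201 206 210 213 204 183 164]
 [160 122 127 146 127 112 111 107 108 108 109 108 112 142 162 149]
 [162 165 188 200 194 185 187 194 194 191 196 201 195 176 161 152]
 [162 164 183 190 183 176 155 138 148 167 170 144 140 165 160 145]
 [164 169 200 215 211 177 137 131 131 129 112  96 138 169 155 145]
 [182 236 235 208 184 148 132 131 129 123 111 126 214 225 177 156]
 [168 200 176 112 105 100  91  93 111 156 181 202 247 241 171 158]
 [163 163 172 185 160 110  87 104 112 107 132 214 232 203 166 164]
 [163 161 141 117 105 102  97 143 183 158 169 242 237 179 197 215]
 [162 159 129 108 114 116 145 203 215 224 236 235 213 207 244 252]
 [163 159 127 106 123 172 208 206 186 230 249 235 182 227 249 252]
 [163 160 143 178 208 205 171 131 188 230 239 222 203 243 252 252]
 [163 159 132 171 200 192 154 129 221 249 243 223 235 250 253 253]
 [165 199 23
[... 294 characters left out ...]
 118 112 101 111 113 106 110]
 [161 170 199 215 209 177 136 132 130 131 127 116 111 110 110 106]
 [183 235 235 208 184 147 130 130 128 116 113 115 115 113 116 113]
 [167 202 207 190 161 113  91  94 108 120 115 112 109 100  99 110]
 [162 164 176 191 168 116  83  79  90 100 108 112 113 116 112 109]
 [162 160 139 116 104 100  90  88 100 103 115 115 108 112 116 114]
 [163 160 128 108 114 115 134 174 172 138 118 112 111 118 119 114]
 [163 159 127 106 116 118 122 144 149 136 117 106 109 110 108 114]
 [163 160 141 178 208 203 160 105 105 111 112 109 111 116 116 114]
 [162 158 130 170 199 183 141 105 112 122 122 121 119 119 117 115]
 [165 198 232 231 214 176 131 122 142 185 199 197 199 198 198 200]]
```

The lid's corners match an angle of 0, the catch's outline is unchanged from rest, and nothing has moved since release. I'm handing it in.

```bash
python3 -c "
from station import finish_job
print(finish_job())"
```

```text
the job is handed in; nothing more can be done
None
```

The smaller cheese block is in the white box and the green lid is pressed down level. It stayed shut after I lifted off, with the catch back at rest by the side camera. I handed the job in after about 12.5 s of robot time, without touching the salt shaker, pasta jar or red pepper.

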